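Open the coffee jar under the counter lamp

TASK

Swing the lamp arm aside, well clear of the amber jar standing in the dock, then unscrew the jar's tight red lid (anticlockwise, about a quarter turn) while the jar stays seated in the dock, and stop turning when the threads let go. Lift the lid straight up and finish still holding it level over the mouth, about 2 cm clear of it; leave everything else on the counter alone.

Things in the scene. Friction and masses are not known exactly. Their poses are not given: they have to be found in the camera images.
- dock: grey square dock fixed to the counter that braces the jar: 90 x 90 mm outside, 36 mm tall, with a square pocket 78 x 78 mm whose floor is 6 mm above the counter; origin at the centre of its underside, z up.
- jar: amber glass jar, square 76 x 76 mm body in the dock's pocket (cannot turn there but can be lifted out), 0.45 kg; origin: centre of its underside, 6 mm above the counter when seated, z up. Flat top of the body at z = 66 mm; round neck 41 mm across (48 mm over the threads); its mouth, a springy black sealing disc, at z = 107 mm lid on, 109 mm lid off.
- lid: red twelve-sided screw lid, 58 mm across flats, 22 mm tall, 0.09 kg; origin on its axis at its LOWER edge, z up; flats face its own x axis and every 30 deg from it. Screwed tight, its origin is 88 mm above the jar's origin and its x axis lies along the jar's. Unscrews anticlockwise from above, 0.5 to 0.9 N m to start, rising about 2 mm. Pulling before the threads let go lifts the jar.
- lid_mark (a point): point on the lid's top edge by the white pip, 29 mm from its axis along its own +x, 22 mm above its lower edge. Thread: three lugs in the lid under three short ramps; stiffness gone after about 40 deg of turn, threads let go after 55 to 60 deg, and after about 95 deg the lugs run into the next ramps, so 65 to 85 deg is right; then it lifts straight off.
- lamp_arm (a joint): swing of the lamp arm about its upright post (rad, positive anticlockwise from above, stops at -1.75 and 1.75); 0 points from the post towards the stand's own -x, roughly over the jar. It swings freely either way with slight friction (about 1 N at the grip) and stays where it is left.
- lamp_grip (a point): point on the black round grip pin standing up from the white lamp head at the end of the swing arm, 175 mm from the hinge axis: pin 14 mm across, rising from 188 to 238 mm above the counter, this point at 225 mm. The lamp head under it is a disc 84 mm across from 167 to 188 mm height; the arm bar is at 174 to 186 mm.
- lamp_hinge (a point): point on the upright hinge axis of the lamp arm, 225 mm above the counter; the steel post under it is 18 mm across and ends at 195 mm on a foot 84 mm across.
- cup_stack: bystander, leave alone: stack of five nested orange and yellow paper cups, 75 mm across, 110 mm tall; origin at the centre of its underside.
- filter_basket: bystander, leave alone: open steel brew basket, 120 mm across, 62 mm tall, black handle 127 mm out along its own -x; origin at the centre of its underside.
- filter_tin: bystander, leave alone: open white round tin, 104 mm across, 55 mm tall; origin at the centre of its underside.
- mug: bystander, leave alone: blue mug, 80 mm across, 90 mm tall, handle along its own +y; origin at the centre of its underside.
- sugar_jar: bystander, leave alone: round clear jar with a white lid, 72 mm across, 120 mm tall (NOT the jar to open); origin at the centre of its underside.
- syrup_tin: bystander, leave alone: steel tin with a green band, 70 mm across, 105 mm tall; origin at the centre of its underside.
- spoon: bystander, leave alone: spoon lying flat, 140 mm long; origin at the centre of its underside.
Mind the look-alikes: they are no part of the job. What is shaped like the jar but pink is not meant. Several things have the shape of the dock; the one meant has the colours described above.

How it is judged:
By the outcome, as a careful person would: the job done as asked, in the order asked, and still so for the second after the job is handed in, while the arm keeps its last pose, push and grip.
It also fails if it takes over 48 s, if anything falls off the work surface, if the arm or the gripper's body presses on something with over 40 N, if the wrist force passes 120 N, or if a joint passes its speed limit or range.

ROBOT

A 6-joint arm with a two-finger parallel gripper is mounted at the origin on the work surface. World frame = base frame: x ahead of the robot, y to its left, z up, the work surface at z = 0. Lengths are in m, angles in rad, forces in N, time in s.
With the tool pointing down it reaches from about 0.275 to 0.85 m from the base axis. Payload 19 kg.
Tool frame: the origin (TCP) lies at the very end of the fingers, on their centre line; the grasp point (between the pads) lies 19 mm behind it; z points along the fingers, y is the line along which they close (so a half turn about z gives the same grasp; the last joint's range is limited). The gripper opens to 85 mm and grips with 20 to 120 N. Pads are 22 mm wide; open, the fingers measure 114 mm over their backs; the gripper's body (76 mm by 85 mm) begins 54 mm behind the grasp point. The pads swing forward as they close: fully open they stand 13 mm farther back than shut.
Start: joints at [-0.134, 0.15, 1.437, -0, 1.554, -0.134], TCP at [0.575, -0, 0.231] pointing down, gripper open.
Joint ranges: [-2.8, 2.8], [-0.68, 2.1], [0.12, 2.68], [-1.39, 4.53], [0.16, 2.79], [-2.81, 2.81]. Speed limits (rad/s): [1.89, 1.89, 2.22, 3.01, 3.01, 3.01].

INTERFACE

Orientations are given as a rotation vector (axis times angle).
In Python, from rig import robot, optics gives the robot as it stands. The module is installed in compiled form; this text tells all that it offers.
- The arm moves only by the tool apply_moves, never from a script. Its argument "moves" is one flat list of numbers, 7 for each row, row after row: the gripper command: -1 is shut, 1 is fully open, values between are in proportion, then the shift along the world's x, y, z in m, then the turn, a rotation vector about the world's x, y, z in degrees. In form: [hand, tx, ty, tz, wx, wy, wz, hand, tx, ty, tz, wx, wy, wz, ...]. A call has 1 to 10 rows; each row shifts and turns the commanded pose from where the row before left it; what a row does not reach is not made up. A row lasts 1/8 s, in which the tool goes at most 62.5 mm and 10.7 degrees, less where a joint would pass 70% of its speed; a pose out of reach is approached as far as the arm can. A call is refused whole if a number of a shift passes 0.0625 or a number of a turn 10.7, either way. A call with a gripper value outside its range is refused whole. The fingers move at their own pace and stop on an object; "grip_force" is the grip in N (left out, the last holds). Time passes only in rows, so rows that do not move let the fingers close. It gives the time, the measured TCP pose, the force, the opening and the grip force at its end, in the units of the state.
- robot.get_obs(): the state, without advancing time (a new reading comes with each control period).
- optics.capture(name): name is "scene" or "side" or "wrist"; returns a dict with "frame" (420x560x3 uint8, red, green, blue), "depth" (420x560 float32, m along the optical axis (not along the pixel's ray), 0 where there is no reading), "fx", "fy", "cx", "cy" (pixels), "k1" (the pictures are not rectified: a ray, as slopes to the right and down, at radius r is drawn at 1 + k1 r^2 times it, then the intrinsics apply), "eye" and "orientation" of the camera in the world; the wrist camera has in their place "T_tool_cam" (4x4, takes a point from camera to tool coordinates, whose origin is the TCP and whose axes are the flange's). Camera axes: x right, y up, looking along -z (the intrinsics and any distortion apply to the point x, -y, -z); pixel columns grow to the right and rows downward; lengths in m; the calibration is good to about 2 mm. A picture is of the moment at which its call begins: read the wrist's pose just before it.
- robot.sign_off(): hands the job in; it is judged then, once.
The state is a dict: "time": time; "joint_pos": joint angles; "qd": joint speeds; "joint_efforts": joint torques, N m; "tool_pos": TCP position; "orientation": TCP orientation; "wrist_force": force on the tool from outside, world axes, zero at the start; "wrist_torque": the same for the moment, N m; "width": finger opening in m; "finger_force": force on a finger pad.
Only numpy, scipy, OpenCV 4.12 (cv2) and the standard library are available. Lean on these libraries where they do the work, as an engineer would, in place of code of your own. Each camera call takes 0.05 s, during which the arm holds its last target. There are 200 camera calls.

## Working session

There is one attempt and no reset: what is moved stays moved. The work goes in short steps, Python scripts to look and compute and a tool call to move; the robot and the scene stay as the last step left them, time stands still between calls to the robot, and variables do not carry over. Pictures are saved under pics/ and viewed, at most 10 in all, crops included, and the job is handed in when it is done.

Besides the shell and the picture viewer there is one more tool, called after ">>>" as name(argument=value, ...), one argument or row to a line, values as JSON. apply_moves: Moves the arm, as the interface text tells. Its arguments: {"type":"object","properties":{"moves":{"type":"array"},"grip_force":{"type":"number"}},"required":["moves"]}

```bash
mkdir -p pics; cat > h.py <<'E'
import numpy as np, cv2
from scipy.spatial.transform import Rotation as R
from rig import robot, optics
def rot(o):
    o=np.array(o,float)
    if o.shape==(3,3): return o
    return (R.from_rotvec(o) if o.size==3 else R.from_quat(o)).as_matrix()
def cap(name):
    o=robot.get_obs(); d=optics.capture(name)
    if name=="wrist":
        T=np.eye(4);T[:3,:3]=rot(o["orientation"]);T[:3,3]=o["tool_pos"]; T=T@np.array(d["T_tool_cam"])
    else:
        T=np.eye(4);T[:3,:3]=rot(d["orientation"]);T[:3,3]=d["eye"]
    d["T"]=T; return d
def cloud(d):
    h,w=d["depth"].shape; v,u=np.mgrid[:h,:w].astype(float)
    a=(u-d["cx"])/d["fx"]; b=(v-d["cy"])/d["fy"]; x,y=a.copy(),b.copy()
    for _ in range(8):
        s=1+d["k1"]*(x*x+y*y); x,y=a/s,b/s
    z=d["depth"]; P=np.stack([x*z,-y*z,-z],-1)
    P=P@d["T"][:3,:3].T+d["T"][:3,3]; P[z==0]=np.nan
    return P
E
python3 - <<'E'
from h import *
ims=[]
for n in("scene","side"):
    d=cap(n); np.savez(f"{n}.npz",**{k:d[k] for k in("frame","depth","T")},P=cloud(d))
    print(n,d["T"].round(3).tolist(),d["orientation"])
    cv2.imwrite(f"pics/{n}0.png",cv2.resize(d["frame"][...,::-1],(800,600),interpolation=cv2.INTER_CUBIC))
o=robot.get_obs();print(o)
E
```

```text
scene [[-0.258, -0.789, 0.558, 1.245], [0.966, -0.217, 0.139, 0.189], [0.011, 0.575, 0.818, 1.202], [0.0, 0.0, 0.0, 1.0]] [0.43963181 0.55141558 1.77021512]
side [[0.901, 0.267, -0.341, -0.002], [-0.433, 0.545, -0.718, -1.08], [-0.006, 0.795, 0.607, 1.054], [0.0, 0.0, 0.0, 1.0]] [ 0.90450875 -0.20067676 -0.41835201]
{'time': 0.1, 'joint_pos': array([-1.34034697e-01,  1.50912433e-01,  1.43789073e+00, -1.72535042e-05,
        1.55380609e+00, -1.33999172e-01]), 'qd': array([-0.00266941, -0.00097217, -0.00264549,  0.00147405,  0.00260482,
       -0.00020017]), 'joint_efforts': array([ 4.39465453e-03, -7.14378047e+01, -5.71798074e+01, -8.77157845e-05,
        7.01135112e-03, -1.30998615e-04]), 'tool_pos': array([ 5.74800170e-01, -1.84185819e-05,  2.30787206e-01]), 'orientation': array([-2.22091621e+00, -2.22083798e+00,  9.89457896e-04]), 'wrist_force': array([ 0.33992472,  0.49879599, -0.4694792 ]), 'wrist_torque': array([ 0.00699221,  0.03561313, -0.01141553]), 'finger_force': 0.0, 'width': 0.08529773616741874}
```

View pics/scene0.png

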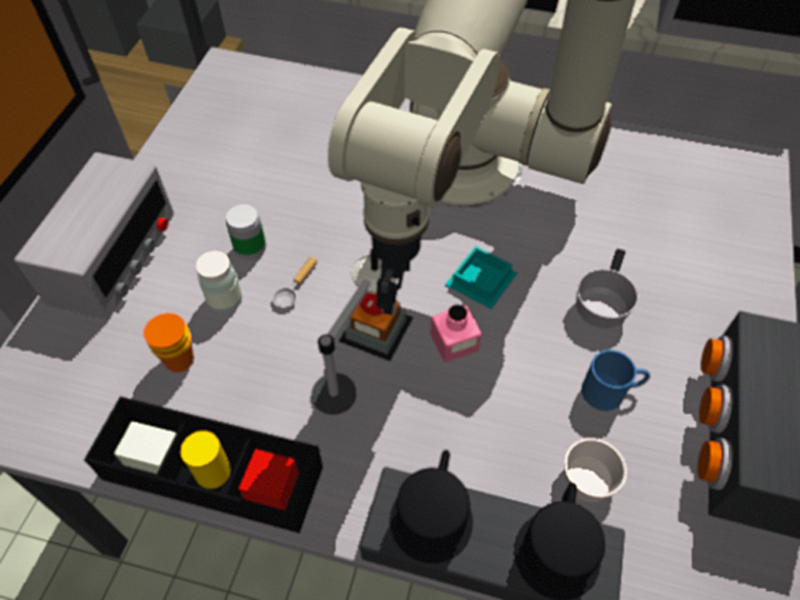

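View pics/side0.png

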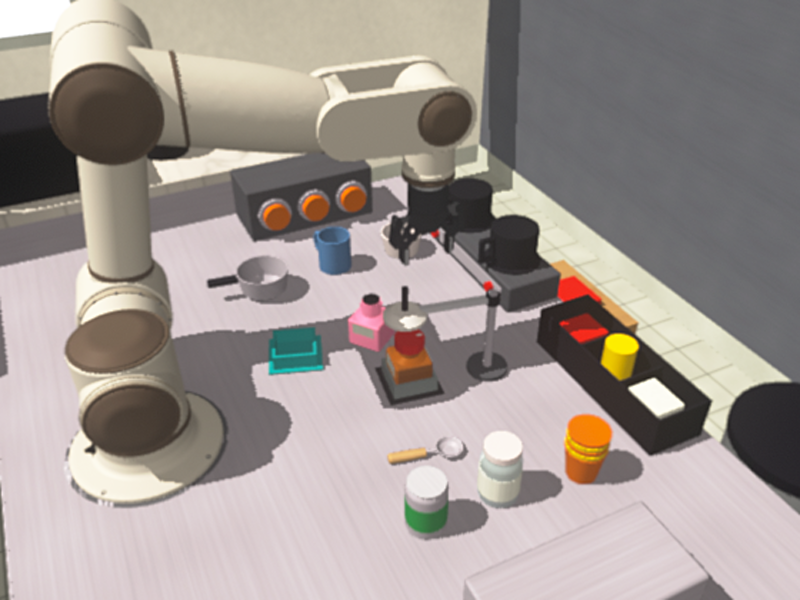

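The amber jar with the red lid stands in the grey dock: scene (378,318), side (408,360). The look-alikes are the teal dock at scene (482,277) and the pink jar at scene (456,333). The lamp's pin is at side (405,298), its head at (405,318) and its post top at (492,297).

```bash
python3 - <<'E'
from h import *
def load(n): return np.load(n+".npz")
for n,box in(("side",(270,165,365,290)),("scene",(200,170,310,300))):
    z=load(n);P=z["P"];F=z["frame"].astype(int)
    x0,y0,x1,y1=box; M=np.zeros(P.shape[:2],bool);M[y0:y1,x0:x1]=1
    r,g,b=F[...,0],F[...,1],F[...,2]; Z=P[...,2]
    def rep(s,m):
        m=m&M; q=P[m]; q=q[np.isfinite(q[:,0])]
        if len(q)>2: print(n,s,len(q),"med",np.median(q,0).round(4),"min",q.min(0).round(4),"max",q.max(0).round(4))
    sat=F.max(2)-F.min(2)
    rep("red",(r>100)&(g<50)&(b<60)&(Z>.07)&(Z<.14))
    rep("head",(sat<40)&(r>120)&(Z>.18)&(Z<.2))
    rep("pin",(F.max(2)<70)&(Z>.197)&(Z<.242)&(P[...,0]<0.56))
    rep("post",(Z>.05)&(Z<.19)&(sat<40)&(P[...,0]>0.7))
    rep("postTop",(Z>.19)&(Z<.25)&(P[...,0]>0.65))
    rep("amber",(r>90)&(g>30)&(b<60)&(r-g>30)&(Z>.06)&(Z<.08))
    rep("dockrim",(sat<25)&(Z>.033)&(Z<.039))
    F=z["frame"][y0:y1,x0:x1,::-1]
    cv2.imwrite(f"c_{n}.png",cv2.resize(F,(400,500),interpolation=cv2.INTER_CUBIC))
cv2.imwrite("pics/crop1.png",np.hstack([cv2.imread("c_side.png"),cv2.imread("c_scene.png")]))
E
```

```text
side red 251 med [ 0.5023 -0.0776  0.1151] min [ 0.4788 -0.0967  0.0958] max [ 0.5326 -0.045   0.1214]
side head 532 med [ 0.5188 -0.0825  0.1854] min [ 0.4594 -0.1096  0.18  ] max [ 0.6801 -0.0295  0.1977]
side pin 44 med [ 0.497  -0.0703  0.22  ] min [ 0.4922 -0.0783  0.1975] max [ 0.5029 -0.0639  0.2408]
side post 1288 med [0.8242 0.1133 0.0743] min [0.7323 0.0301 0.05  ] max [0.8829 0.3451 0.1629]
side postTop 41 med [ 0.6677 -0.1008  0.1933] min [ 0.6581 -0.1163  0.19  ] max [ 0.6831 -0.087   0.1977]
side amber 333 med [ 0.4944 -0.0869  0.0714] min [ 0.4684 -0.108   0.0602] max [ 0.5415 -0.0263  0.08  ]
side dockrim 185 med [ 0.5468 -0.0625  0.0363] min [ 0.4599 -0.1165  0.033 ] max [0.8377 0.3666 0.039 ]
scene red 92 med [ 0.5232 -0.0689  0.1168] min [ 0.5041 -0.084   0.0745] max [ 0.5383 -0.0465  0.122 ]
scene head 240 med [ 0.5171 -0.0833  0.1866] min [ 0.4711 -0.1117  0.1801] max [ 0.6799 -0.0519  0.1948]
scene pin 42 med [ 0.503  -0.0625  0.2181] min [ 0.4985 -0.0678  0.1994] max [ 0.5056 -0.057   0.2393]
scene postTop 74 med [ 0.6703 -0.0961  0.1941] min [ 0.6558 -0.1083  0.1903] max [ 0.683  -0.0831  0.198 ]
scene amber 251 med [ 0.5307 -0.0555  0.0722] min [ 0.4822 -0.1006  0.0603] max [0.5485 0.066  0.0799]
scene dockrim 128 med [ 0.5455 -0.0473  0.0359] min [ 0.4693 -0.113   0.0331] max [0.6792 0.046  0.0389]
```

View pics/crop1.png

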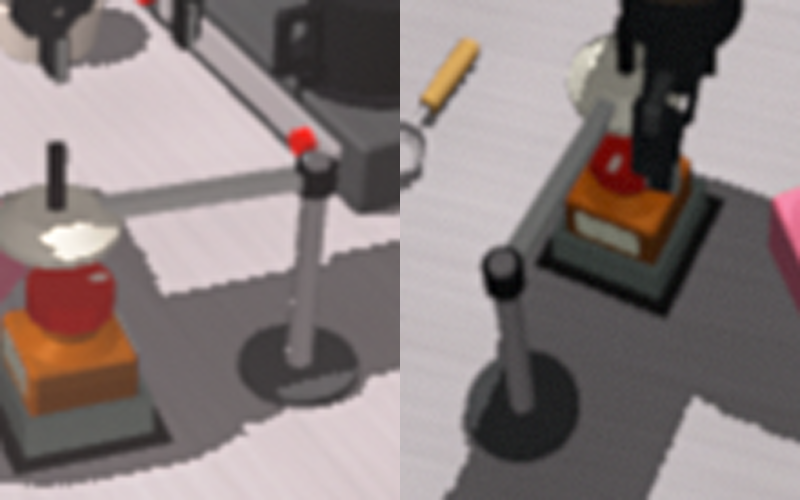

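The jar, dock and lamp are clear in the crop. The pin is near (0.4985,-0.0645) and the hinge near (0.669,-0.098), 174 mm apart against the stated 175. I'll swing the lamp anticlockwise, towards -y. First I go above the pin with the fingers closing along the tangent.

>>> apply_moves(
  moves=[0, 0, 0, 0.04, 0, 0, -10.1, 0, -0.0085, -0.0072, 0, 0, 0, -10.1, 0, -0.0085, -0.0072, 0, 0, 0, -10.1, 0, -0.0085, -0.0072, 0, 0, 0, -10.1, 0, -0.0085, -0.0072, 0, 0, 0, -10.1, -0.3, -0.0085, -0.0072, 0, 0, 0, -10.1, -0.3, -0.0085, -0.0072, 0, 0, 0, -10.1, -0.3, -0.0085, -0.0072, 0, 0, 0, -10.1, -0.3, -0.0085, -0.0072, 0, 0, 0, -10.1, -0.3, -0.0085, -0.0072, 0, 0, 0, -10.1],
  grip_force=20,
)

```text
time: 1.35
tool_pos: [0.4981, -0.065, 0.271]
orientation: [-3.126, 0.31, 0.001]
wrist_force: [0.3, 0.4, -0.1]
width: 0.0303
finger_force: 0.0
```

```bash
python3 - <<'E'
from h import *
d=cap("wrist");P=cloud(d);o=robot.get_obs();print(o["tool_pos"],o["orientation"],o["width"],o["joint_pos"])
F=d["frame"].astype(int);Z=P[...,2]
m=(Z>.2)&(Z<.245)&(np.hypot(P[...,0]-.4985,P[...,1]+.0645)<.025)
q=P[m];print(len(q),np.median(q,0),q.min(0),q.max(0)); t=q[q[:,2]>.234];print(len(t),t.mean(0) if len(t) else 0)
np.savez("w1.npz",frame=d["frame"],P=P)
cv2.imwrite("pics/w1.png",d["frame"][...,::-1])
E
```

```text
[ 0.49743305 -0.06557707  0.27111172] [ 3.12453486e+00 -3.25204592e-01 -9.44156702e-04] 0.029884518376589387 [-2.84562343e-01 -1.35667618e-02  1.53256708e+00 -2.85015608e-04
  1.62315135e+00  1.49363426e+00]
864 [ 0.50077819 -0.06372115  0.23590531] [ 0.49052136 -0.06975234  0.20008339] [ 0.50384357 -0.05604228  0.24044625]
459 [ 0.49780535 -0.06309183  0.23832759]
```

View pics/w1.png

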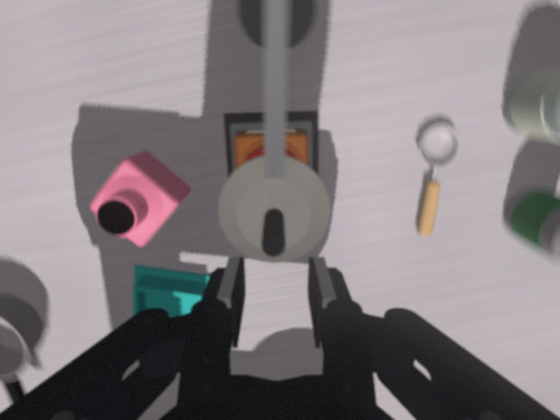

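The pin head is at image (273,230), measured at (0.4978,-0.0631,0.238). It fits its stated height and the 175 mm radius. I'll work out the arc rows while descending.

>>> apply_moves(
  moves=[-0.3, 0.0003, 0.0025, -0.01, 0, 0, 0, -0.3, 0, 0, -0.03, 0, 0, 0, -0.3, 0, 0, -0.031, 0, 0, 0, -0.55, 0, 0, 0, 0, 0, 0, -0.55, 0, 0, 0, 0, 0, 0],
)

```text
time: 2.02
tool_pos: [0.4992, -0.0622, 0.2012]
orientation: [-3.127, 0.298, -0.001]
wrist_force: [-0.3, -0.3, 0.7]
width: 0.0193
finger_force: 0.0
```

```bash
python3 - <<'E'
from h import *
o=robot.get_obs();print(o["tool_pos"],o["width"],o["wrist_force"],o["finger_force"])
h=np.array([.669,-.098]);p=np.array([.4978,-.0631])
v=p-h
A=[R.from_euler('z',5*i,degrees=True).as_matrix()[:2,:2]@v for i in range(17)]
print(np.diff(A,axis=0).round(4).tolist())
z=np.load("w1.npz");P=z["P"]
q=P[(P[...,2]>.032)&(P[...,2]<.0395)&(np.hypot(P[...,0]-.51,P[...,1]+.068)<.07)]
print(len(q),q.min(0),q.max(0)); r=cv2.minAreaRect(q[:,:2].astype(np.float32)*1000);print(r)
E
```

```text
[ 0.49921701 -0.06216891  0.20115898] 0.019279297793788938 [-0.31351863 -0.29310894  0.65550237] 0.0
[[-0.0024, -0.0151], [-0.0011, -0.0152], [0.0003, -0.0152], [0.0016, -0.0152], [0.0029, -0.015], [0.0042, -0.0147], [0.0055, -0.0142], [0.0067, -0.0137], [0.0078, -0.0131], [0.009, -0.0123], [0.01, -0.0115], [0.011, -0.0106], [0.0118, -0.0096], [0.0126, -0.0085], [0.0133, -0.0074], [0.0139, -0.0062]]
649 [ 0.4941517  -0.11134671  0.03220569] [ 0.55756911 -0.01651559  0.0394176 ]
((526.088134765625, -64.59916687011719), (90.13275909423828, 50.931575775146484), 81.26239013671875)
```

>>> apply_moves(
  moves=[-0.55, -0.0024, -0.0151, 0, 0, 0, 5, -0.55, -0.0011, -0.0152, 0, 0, 0, 5, -0.55, 0.0003, -0.0152, 0, 0, 0, 5, -0.55, 0.0016, -0.0152, 0, 0, 0, 5, -0.55, 0.0029, -0.015, 0, 0, 0, 5, -0.55, 0.0042, -0.0147, 0, 0, 0, 5, -0.55, 0.0055, -0.0142, 0, 0, 0, 5, -0.55, 0.0067, -0.0137, 0, 0, 0, 5],
)

```text
time: 3.02
tool_pos: [0.5171, -0.1812, 0.2018]
orientation: [3.039, 0.793, 0.002]
wrist_force: [-0.4, 1.6, 0.3]
width: 0.0196
finger_force: 0.5
```

>>> apply_moves(
  moves=[-0.55, 0.0078, -0.0131, 0, 0, 0, 5, -0.55, 0.009, -0.0123, 0, 0, 0, 5, -0.55, 0.01, -0.0115, 0, 0, 0, 5, -0.55, 0.011, -0.0106, 0, 0, 0, 5, -0.55, 0.0118, -0.0096, 0, 0, 0, 5, -0.55, 0.0126, -0.0085, 0, 0, 0, 5, -0.55, 0.0133, -0.0074, 0, 0, 0, 5, -0.55, 0.0139, -0.0062, 0, 0, 0, 5, -0.55, 0, 0, 0, 0, 0, 0],
)

```text
time: 4.15
tool_pos: [0.6066, -0.2601, 0.201]
orientation: [2.588, 1.78, 0.001]
wrist_force: [-0.6, -0.1, -0.1]
width: 0.0193
finger_force: 0.0
```

The swing went cleanly. Next I lift off and look at the jar.

>>> apply_moves(
  moves=[0, 0, 0, 0.04, 0, 0, 0, 0, 0, 0, 0.04, 0, 0, 0, 1, -0.029, 0.028, 0.01, 0, 0, -6, 1, -0.029, 0.028, 0, 0, 0, -6, 1, -0.029, 0.028, 0, 0, 0, -6, 1, -0.029, 0.028, 0, 0, 0, 0, 1, -0.029, 0.028, 0, 0, 0, 0, 1, 0, 0, 0, 0, 0, 0],
)

```text
time: 5.15
tool_pos: [0.4594, -0.1182, 0.2919]
orientation: [2.834, 1.351, 0.003]
wrist_force: [-0.5, -0.1, -0.1]
width: 0.0847
finger_force: 0.0
```

```bash
python3 - <<'E'
from h import *
o=robot.get_obs();print(o["tool_pos"],R.from_rotvec(o["orientation"]).as_matrix()[:,1],o["width"],o["joint_pos"])
d=cap("wrist");P=cloud(d)
np.savez("w2.npz",frame=d["frame"],P=P)
F=d["frame"].astype(int);r,g,b=F[...,0],F[...,1],F[...,2]
near=np.hypot(P[...,0]-.51,P[...,1]+.065)<.08
def rep(s,m):
    q=P[m&near]; print(s,len(q),np.median(q,0).round(4),q.min(0).round(4),q.max(0).round(4))
    rr=cv2.minAreaRect(q[:,:2].astype(np.float32)*1000); print(np.round(rr[0],1),np.round(rr[1],1),round(rr[2],1)); return q
q=rep("lidtop",(P[...,2]>.112)&(P[...,2]<.122)); print(cv2.minEnclosingCircle(q[:,:2].astype(np.float32)*1000))
rep("white pip",(P[...,2]>.108)&(P[...,2]<.122)&(b>120)&(np.ptp(F,axis=2)<70))if ((P[...,2]>.108)&(P[...,2]<.122)&(b>120)&(np.ptp(F,axis=2)<70)&near).any() else 0
rep("bodytop",(P[...,2]>.067)&(P[...,2]<.077))
rep("dock",(P[...,2]>.031)&(P[...,2]<.041))
f=d["frame"][...,::-1]; cv2.imwrite("pics/w2.png",f)
E
```

```text
[ 0.45937365 -0.11824641  0.29188861] [ 0.77692534 -0.62958723  0.00263319] 0.08473014788579522 [-4.14701216e-01 -7.71185485e-02  1.55210810e+00  2.04782118e-04
  1.66381806e+00  2.66341490e-01]
lidtop 3393 [ 0.5072 -0.061   0.1179] [ 0.4775 -0.0916  0.1152] [ 0.5362 -0.0323  0.1204]
[507.1 -61.5] [57.9 57. ] 50.3
((507.1378479003906, -61.78144073486328), 29.944286346435547)
bodytop 1963 [ 0.5118 -0.052   0.0721] [ 0.4656 -0.1028  0.067 ] [ 0.5488 -0.0199  0.0755]
[506.9 -61.7] [76.3 77.6] 81.5
dock 1029 [ 0.5108 -0.0498  0.037 ] [ 0.4565 -0.1121  0.0337] [ 0.5576 -0.0108  0.0397]
[507.1 -61.8] [90.6 90. ] 81.5
```

View pics/w2.png

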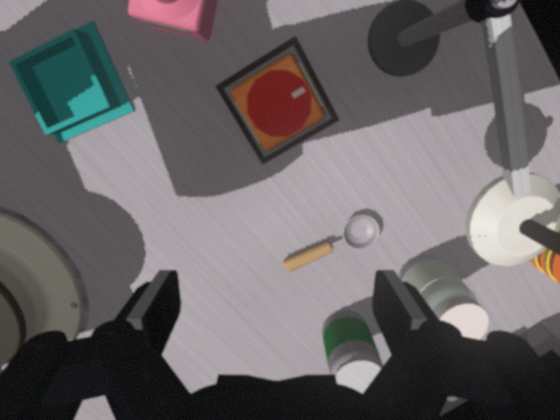

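The lid is at (0.507,-0.0617). The lid, body and dock fits all agree, and the sizes are right (58, 76 and 90 mm), with yaw -8.5° modulo 90. The white pip is at (298,92), and the lamp is well clear at the right edge. A finger yaw of -38.5° lines up with two flats.

>>> apply_moves(
  moves=[1, 0.0238, 0.0283, 0, 0, 0, 0.5, 1, 0.0238, 0.0282, 0, 0, 0, 0, 1, 0, 0, -0.05, 0, 0, 0, 1, 0, 0, -0.05, 0, 0, 0, 1, 0, 0, -0.045, 0, 0, 0, 1, 0, 0, 0, 0, 0, 0, 1, 0, 0, 0, 0, 0, 0],
)

```text
time: 6.08
tool_pos: [0.5094, -0.0638, 0.1472]
orientation: [2.829, 1.363, 0.002]
wrist_force: [-0.1, -0.1, 0.1]
width: 0.0856
finger_force: 0.0
```

```bash
python3 - <<'E'
from h import *
o=robot.get_obs();M=R.from_rotvec(o["orientation"]).as_matrix()
print(o["tool_pos"],M[:,1:].round(4).tolist(),np.degrees(np.arctan2(M[1,1],M[0,1])),o["wrist_force"],o["joint_pos"])
E
```

```text
[ 0.50943267 -0.0638133   0.14719751] [[0.7822, 0.0017], [-0.623, -0.0005], [0.0017, -1.0]] -38.53628936259797 [-0.13955173 -0.08999373  0.14697771] [-2.74751061e-01  6.55677900e-02  1.70345029e+00 -2.21843056e-05
  1.37078991e+00  3.97837903e-01]
```

>>> apply_moves(
  moves=[1, -0.0024, 0.0021, 0, 0, 0, 0, 1, 0, 0, 0, 0, 0, 0, 1, 0, 0, 0, 0, 0, 0],
)

```text
time: 6.45
tool_pos: [0.5063, -0.0612, 0.1459]
orientation: [2.829, 1.365, 0.001]
wrist_force: [-0.7, -0.3, 0.1]
width: 0.0854
finger_force: 0.0
```

>>> apply_moves(
  moves=[1, 0, 0, -0.01, 0, 0, 0, 1, 0, 0, 0, 0, 0, 0],
)

```text
time: 6.7
tool_pos: [0.5056, -0.0611, 0.1342]
orientation: [-2.829, -1.364, 0.002]
wrist_force: [0.8, 0.1, 0.5]
width: 0.0851
finger_force: 0.0
```

>>> apply_moves(
  moves=[1, 0.0008, -0.0006, -0.02, 0, 0, 0, 1, 0, 0, -0.02, 0, 0, 0, 1, 0, 0, -0.01, 0, 0, 0, 1, 0, 0, 0, 0, 0, 0],
)

```text
time: 7.2
tool_pos: [0.5066, -0.0618, 0.0849]
orientation: [-2.829, -1.364, 0.001]
wrist_force: [-0.2, -0.6, 0.4]
width: 0.0854
finger_force: 0.0
```

```bash
python3 - <<'E'
from h import *
o=robot.get_obs();print(o["tool_pos"],o["wrist_force"],o["wrist_torque"])
d=cap("side");f=d["frame"][170:300,220:360,::-1]
cv2.imwrite("pics/s3.png",cv2.resize(f,None,fx=4.5,fy=4.5,interpolation=cv2.INTER_CUBIC))
E
```

```text
[ 0.50664461 -0.0617653   0.08491275] [-0.24957811 -0.56201758  0.41240459] [ 0.02762856 -0.04567714 -0.00513295]
```

View pics/s3.png

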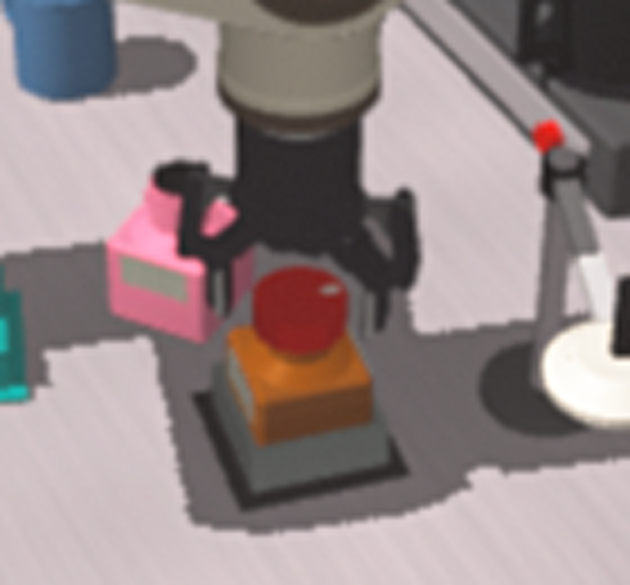

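Each finger stands clear on its own side of the lid (lid at (300,310), fingers at (220,290) and (377,300)). The pink jar lies behind the left finger, so I'll check the clearance for the turn.

>>> apply_moves(
  moves=[0.2, 0, 0, 0, 0, 0, 0, -1, 0, 0, 0, 0, 0, 0, -1, 0, 0, 0, 0, 0, 0, -1, 0, 0, 0, 0, 0, 0, -1, 0, 0, 0, 0, 0, 0],
  grip_force=90,
)

```text
time: 7.88
tool_pos: [0.5074, -0.062, 0.0863]
orientation: [2.829, 1.364, 0.002]
wrist_force: [0.2, -0.0, 6.3]
width: 0.0566
finger_force: 95.7
```

```bash
python3 - <<'E'
from h import *
for n in("scene","side","w2"):
    z=np.load(n+".npz");P=z["P"];F=z["frame"].astype(int)
    m=(F[...,0]>130)&(F[...,0]-F[...,1]>60)&(F[...,2]-F[...,1]>20)&(P[...,2]>.03)&(P[...,2]<.12)
    q=P[m];d=np.hypot(q[:,0]-.507,q[:,1]+.062);i=d.argmin();print(n,len(q),d[i],q[i],q[:,2].max())
E
```

```text
scene 427 0.11320492538618415 [0.49509142 0.05057682 0.06850894] 0.1076816505229623
side 319 0.10396326539520508 [0.48929828 0.04044516 0.06747672] 0.10538636665370582
w2 1477 0.11146549842346179 [0.48674707 0.04761011 0.06420526] 0.08158260500587661
```

It's gripped at 57 mm and 96 N, and the pink jar is 104 mm or more from the axis, which leaves room to turn. Now unscrewing.

>>> apply_moves(
  moves=[-1, 0, 0, 0, 0, 0, 4, -1, 0, 0, 0, 0, 0, 4, -1, 0, 0, 0.0001, 0, 0, 4, -1, 0, 0, 0.0001, 0, 0, 4, -1, 0, 0, 0.0001, 0, 0, 4],
)

```text
time: 8.5
tool_pos: [0.5078, -0.0623, 0.087]
orientation: [2.546, 1.836, 0.003]
wrist_force: [0.6, -1.7, 10.9]
width: 0.0569
finger_force: 96.3
```

```bash
cat > st.py <<'E'
from h import *
o=robot.get_obs();M=R.from_rotvec(o["orientation"]).as_matrix()
print(o["time"],o["tool_pos"].round(4),"yaw",np.degrees(np.arctan2(M[1,1],M[0,1])).round(2),o["wrist_force"].round(2),o["wrist_torque"].round(3),o["width"],o["finger_force"])
E
python3 st.py
```

```text
8.5 [ 0.5078 -0.0623  0.087 ] yaw -18.41 [ 0.62 -1.73 10.88] [-0.199  0.115 -0.764] 0.05686826683083759 96.3314129691571
```

>>> apply_moves(
  moves=[-1, 0, 0, 0.0002, 0, 0, 5, -1, 0, 0, 0.0002, 0, 0, 5, -1, 0, 0, 0.0002, 0, 0, 5, -1, 0, 0, 0.0002, 0, 0, 5, -1, 0, 0, 0.0002, 0, 0, 5],
)

```text
time: 9.12
tool_pos: [0.5076, -0.0621, 0.0875]
orientation: [2.088, 2.345, 0.001]
wrist_force: [2.7, -0.5, 2.1]
width: 0.0565
finger_force: 95.3
```

```bash
python3 st.py
```

```text
9.125 [ 0.5076 -0.0621  0.0875] yaw 6.66 [ 2.69 -0.5   2.06] [-0.084 -0.432 -0.118] 0.05653655626202344 95.3381715528667
```

>>> apply_moves(
  moves=[-1, 0, 0, 0.0002, 0, 0, 5, -1, 0, 0, 0.0002, 0, 0, 5, -1, 0, 0, 0.0002, 0, 0, 5, -1, 0, 0, 0, 0, 0, 5, -1, 0, 0, 0, 0, 0, 5, -1, 0, 0, 0, 0, 0, 4, -1, 0, 0, 0, 0, 0, 0],
)

```text
time: 10.0
tool_pos: [0.5074, -0.062, 0.0878]
orientation: [1.438, 2.791, 0.0]
wrist_force: [3.9, 0.2, 1.8]
width: 0.0567
finger_force: 95.6
```

```bash
python3 st.py; python3 - <<'E'
from h import *
d=cap("side");f=d["frame"][170:300,220:360,::-1]
cv2.imwrite("pics/s4.png",cv2.resize(f,None,fx=4.5,fy=4.5,interpolation=cv2.INTER_CUBIC))
E
```

```text
10.0 [ 0.5074 -0.062   0.0878] yaw 35.48 [3.86 0.18 1.8 ] [-0.161 -0.695  0.04 ] 0.056659936777507816 95.55850013159215
```

View pics/s4.png

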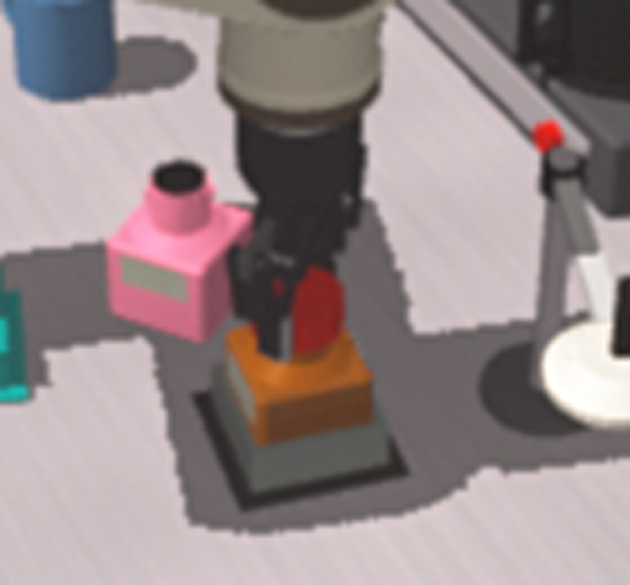

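It has turned 74° and the torque has gone to zero. The jar is still seated square in the dock at (310,400). I'll lift gently and check.

>>> apply_moves(
  moves=[-1, 0, 0, 0.001, 0, 0, 0, -1, 0, 0, 0.001, 0, 0, 0, -1, 0, 0, 0.001, 0, 0, 0, -1, 0, 0, 0, 0, 0, 0],
)

```text
time: 10.55
tool_pos: [0.5068, -0.0618, 0.0901]
orientation: [-1.438, -2.793, 0.0]
wrist_force: [1.7, -0.7, -1.4]
width: 0.0566
finger_force: 95.6
```

```bash
python3 st.py
```

```text
10.55 [ 0.5068 -0.0618  0.0901] yaw 35.49 [ 1.75 -0.68 -1.35] [-0.126 -0.244  0.024] 0.05656967657751115 95.56946458294988
```

The load is now only the lid's weight, so the threads are free. Lifting to a 2 cm gap.

>>> apply_moves(
  moves=[-1, 0, 0, 0.004, 0, 0, 0, -1, 0, 0, 0.006, 0, 0, 0, -1, 0, 0, 0.008, 0, 0, 0, -1, 0, 0, 0.009, 0, 0, 0, -1, 0, 0, 0.006, 0, 0, 0, -1, 0, 0, 0.004, 0, 0, 0, -1, 0, 0, 0, 0, 0, 0, -1, 0, 0, 0, 0, 0, 0],
)

```text
time: 11.55
tool_pos: [0.5067, -0.0618, 0.1269]
orientation: [-1.438, -2.793, 0.0]
wrist_force: [-1.0, -0.7, -1.0]
width: 0.0563
finger_force: 95.6
```

```bash
python3 st.py; python3 - <<'E'
from h import *
d=cap("side");P=cloud(d);F=d["frame"].astype(int)
f=d["frame"][150:300,210:350,::-1]
near=np.hypot(P[...,0]-.507,P[...,1]+.062)<.045
red=(F[...,0]>90)&(F[...,1]<50)&(F[...,2]<60)&near&(P[...,2]>.1)
q=P[red];print("lid z",len(q),np.percentile(q[:,2],[1,5,50,95,99]).round(4))
am=(F[...,0]-F[...,2]>60)&(F[...,1]>50)&near&(P[...,2]>.045)&(P[...,2]<.085)
q=P[am];print("amber",len(q),np.percentile(q[:,2],[2,50,95]).round(4))
bl=(F.max(2)<60)&near&(P[...,2]>.095)&(P[...,2]<.13);q=P[bl];print("disc",len(q),np.percentile(q[:,2],[5,50,95]).round(4) if len(q) else 0)
cv2.imwrite("pics/s5.png",cv2.resize(f,None,fx=4,fy=4,interpolation=cv2.INTER_CUBIC))
E
```

```text
11.55 [ 0.5067 -0.0618  0.1269] yaw 35.5 [-0.97 -0.7  -0.96] [-0.014  0.015  0.013] 0.056260267488411494 95.6325380410999
lid z 177 [0.115  0.1386 0.1556 0.1597 0.161 ]
amber 335 [0.0645 0.072  0.0813]
disc 15 [0.1126 0.1152 0.1179]
```

View pics/s5.png

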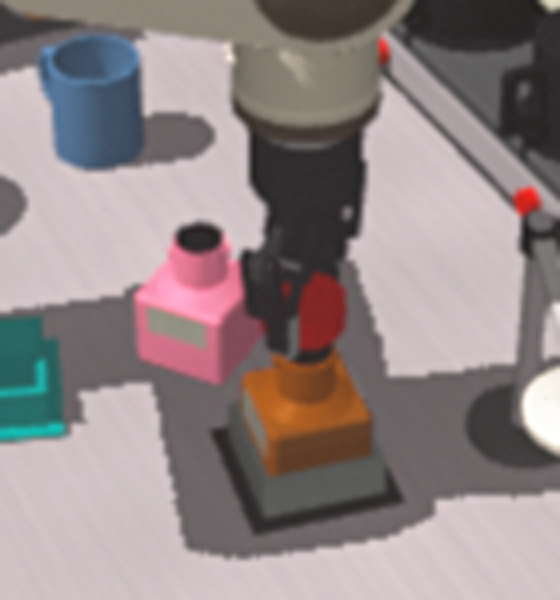

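The lid is held over the open mouth at (310,310). The disc is at z≈0.115 and the lid's lower edge at about 0.136, so the gap is about 2 cm. The jar is seated and the lamp is aside.

```bash
python3 -c "
from rig import robot
print(robot.sign_off())"
```

```text
the job is handed in; nothing more can be done
None
```

I swung the lamp aside, unscrewed the lid 74° with the jar still seated in the dock, and handed the job in at about 11.6 s with the lid held level about 2 cm above the mouth.

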